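# Make up two wheel service kits

## Task

Make up the two wheel service kits from the parts on the bench: the large bearing and the brass hub nut lie flat on the floor of the red tray, with the brake pad slid edgewise down into the red tray's upright guides until it rests on the tray floor; the small bearing lies flat and the grease tin stands upright on the floor of the blue tray. Put the parts side by side, not on one another, set each down rather than dropping it, and leave the piston where it stands.

Things in the scene. Friction and masses are not known exactly. Their poses are not given: they have to be found in the camera images.
- big_bearing_mid (a point): Large wheel bearing: bright steel disc with a brass-coloured ring of balls and a black bore (solid to the touch), 60 mm diameter, 24 mm high, lying flat. Point at its centre, half-way up; z is its axis.
- small_bearing_mid (a point): Small wheel bearing: bright steel disc with a black seal ring and black bore (solid to the touch), 40 mm diameter, 22 mm high, lying flat. Point at its centre, half-way up; z is its axis.
- hub_nut_mid (a point): Hub nut: brass hexagon with a black hole, 46 mm across flats (flats face along its own x and every 60 degrees from there), 53 mm across corners, 26 mm high, lying flat. Point at its centre, half-way up; z is its axis.
- grease_tin_mid (a point): Grease tin: closed yellow cylinder with green lid and band (a green disc from above), 46 mm diameter, 50 mm high, standing upright, z up. Point at its centre, half-way up.
- brake_pad_mid (a point): Brake pad: a flat plate standing free on its long edge, 14 mm thick along its own x, 70 mm wide along its own y, 55 mm high; black steel backing on the -x side, brick-red lining on the +x side. Either face may point either way in the guides. Point at its centre, half-way up.
- piston_mid (a point): Piston: plain aluminium cylinder with three black ring grooves, 54 mm diameter, 55 mm high, upright among the stock; not wanted in either kit. Point at its centre, half-way up.
- tray_red: Red metal kit tray, fixed, left or right of the stock, turned up to 0.3 rad. 240 mm along its x, 140 along its y; floor 4 mm thick, walls 4 thick, 18 high. Origin: underside centre, at bench level. Open floor x -116 to +64 mm, room for two parts (say x = -65 and +10, y = 0). Pad guides centred at x = +82, y = 0; a seated pad stands across the tray, thickness along x, its middle 31.5 mm above the bench.
- tray_blue: Blue tray, same shape and axes as the red, on the other side. In both trays the guides are two upright aluminium channels facing each other along y: slot 20 mm wide along x, 78 mm between channel backs along y, 52 mm free between the lips for fingers; straight up to 44 mm above the bench, then flared outwards to 56 mm as a lead-in. The blue tray's guides stay empty.
Things that resemble listed ones, but are neither listed nor needed, are in the scene too. What is shaped like the part that bears brake_pad_mid but green is not meant.

How it is judged:
By the outcome, as a careful person would: the job done as asked, in the order asked, and still so for the second after the job is handed in, with the robot touching nothing.
It also fails if it takes over 122 s, if anything falls off the work surface, if the arm or the gripper's body presses on something with over 40 N, if the wrist force passes 120 N, or if a joint passes its speed limit or range.

## Robot

A 6-joint arm with a two-finger parallel gripper is mounted at the origin on the work surface. World frame = base frame: x ahead of the robot, y to its left, z up, the work surface at z = 0. Lengths are in m, angles in rad, forces in N, time in s.
With the tool pointing down it reaches from about 0.35 to 0.85 m from the base axis. Payload 8.1 kg.
Tool frame: the origin (TCP) lies at the centre of the arm's flange, where the gripper is bolted on; the fingertips stand 186 mm ahead of it and the grasp point (between the pads) lies 167 mm ahead of it; z points along the fingers, y is the line along which they close (so a half turn about z gives the same grasp; the last joint's range is limited). The gripper opens to 93 mm and grips with 3 to 60 N. Pads are 15 mm wide; open, the fingers measure 128 mm over their backs; the gripper's body (75 mm by 188 mm) begins 65 mm behind the grasp point.
Start: joints at [-1.211, 0.13, 1.488, -0, 1.523, -0.085], TCP at [0.258, -0.542, 0.405] pointing down, gripper open.
Joint ranges: [-2.96, 2.96], [-0.89, 2.26], [0.02, 2.5], [-1.34, 4.48], [0, 2.73], [-2.66, 2.66]. Speed limits (rad/s): [2.39, 2.39, 2.79, 3.14, 3.14, 3.14].

## Interface

Orientations are given as a rotation vector (axis times angle).
In Python, from plant import robot gives the robot as it stands.
- The arm moves only by the tool apply_moves, never from a script. Its argument "series" is a list of rows, each a list of 2 entries, a list of its own where there are three numbers: the shift along the tool's x, y, z in mm, then the turn, a rotation vector about the tool's x, y, z in rad. A call has 1 to 12 rows; each row shifts and turns the commanded pose from where the row before left it, along the tool's axes as they then stand; what a row does not reach is not made up. A row lasts 1/12 s, in which the tool goes at most 41.7 mm and 7.16 degrees, less where a joint would pass 70% of its speed; a pose out of reach is approached as far as the arm can. A call is refused whole if a number of a shift passes 41.7 or a number of a turn 0.125, either way. A call with a gripper value outside its range is refused whole. "claw" is the opening, from 0 (shut) to 1 (fully open), set as the call begins (left out, the last holds). The fingers move at their own pace and stop on an object; "newtons" is the grip in N (left out, the last holds). Time passes only in rows, so rows that do not move let the fingers close. It gives the time, the measured TCP pose, the force, the opening and the grip force at its end, in the units of the state.
- robot.read_state(): the state, without advancing time (a new reading comes with each control period).
- robot.read_camera(name): name is "scene" or "top"; returns (picture, depth): 420x560x3 uint8, blue, green, red; 420x560 float32, m along the optical axis (not along the pixel's ray), 0 where there is no reading.
- robot.calibration(name): a dict with "fx", "fy", "cx", "cy" (pixels), "extrinsics" (4x4, takes a point from world to camera coordinates). Camera axes: x right, y down, z forward; pixel columns grow to the right and rows downward; lengths in m; the calibration is good to about 2 mm. A picture is of the moment at which its call begins. calibration takes no time and is no camera call.
- robot.close_job(): hands the job in; it is judged then, once.
The state is a dict: "t": time; "q": joint angles; "dq": joint speeds; "joint_torque": joint torques, N m; "tool_pos": TCP position; "orientation": TCP orientation; "force": force on the tool from outside, world axes, zero at the start; "wrist_torque": the same for the moment, N m; "opening": finger opening in m; "gripper_force": force on a finger pad.
Only numpy, scipy, OpenCV 4.12 (cv2) and the standard library are available. Lean on these libraries where they do the work, as an engineer would, in place of code of your own. Each camera call takes 0.05 s, during which the arm holds its last target. There are 200 camera calls.

## Working session

There is one attempt and no reset: what is moved stays moved. The work goes in short steps, Python scripts to look and compute and a tool call to move; the robot and the scene stay as the last step left them, time stands still between calls to the robot, and variables do not carry over. Pictures are saved under pics/ and viewed, at most 14 in all, crops included, and the job is handed in when it is done.

Besides the shell and the picture viewer there is one more tool, called after "Request:" as name([rows], argument=value, ...), one row to a line, values as JSON. apply_moves: Moves the arm, as the interface text tells. Its arguments: {"type":"object","properties":{"series":{"type":"array"},"claw":{"type":"number"},"newtons":{"type":"number"}},"required":["series"]}

```bash
mkdir -p pics; ls
cat > h.py <<'E'
import numpy as np,cv2
from plant import robot
def shot(n,name):
    p,d=robot.read_camera(n); cv2.imwrite(f'pics/{name}.png',p); np.save(f'pics/{name}.npy',d); return p,d
def w(n,d,u,v,z=None):
    c=robot.calibration(n);E=np.array(c['extrinsics']);R=E[:3,:3];t=E[:3,3]
    r=np.array([(u-c['cx'])/c['fx'],(v-c['cy'])/c['fy'],1.])
    o=-R.T@t; k=R.T@r
    if z is None: return o+k*d[int(round(v)),int(round(u))]
    return o+k*(z-o[2])/k[2]
E
python3 - <<'E'
from h import *
for n in('top','scene'): shot(n,n+'0'); c=robot.calibration(n);print(n,c['fx'],c['cx'],c['cy'],np.round(c['extrinsics'],3).tolist())
s=robot.read_state();print(s)
E
```

```text
pics
top 521.66059819554 286.2454043371628 204.77788696287675 [[-0.096, -0.995, -0.005, 0.032], [-0.968, 0.095, -0.232, 0.541], [0.232, -0.018, -0.973, 0.831], [0.0, 0.0, 0.0, 1.0]]
scene 493.47501969842824 276.8975653903389 204.60774258743788 [[0.889, 0.457, 0.004, -0.49], [0.353, -0.679, -0.644, -0.158], [-0.292, 0.574, -0.765, 1.137], [0.0, 0.0, 0.0, 1.0]]
{'t': 0.1, 'q': array([-1.21140787e+00,  1.31085408e-01,  1.48914966e+00, -1.54059933e-05,
        1.52296124e+00, -8.54141672e-02]), 'dq': array([-0.00050475, -0.0019063 , -0.00354427, -0.00093162,  0.00045742,
        0.00027664]), 'joint_torque': array([ 1.35822203e-03, -5.61337280e+01, -4.93098772e+01,  7.71555793e-02,
        2.91281927e-02, -4.05317917e-05]), 'tool_pos': array([ 0.2581095 , -0.54143129,  0.4038036 ]), 'orientation': array([-3.06266937e+00, -6.92599905e-01,  3.67753074e-04]), 'force': array([ 0.71694569, -0.00453083, -0.05133791]), 'wrist_torque': array([-0.00434295, -0.00138617,  0.04598623]), 'gripper_force': 0.0, 'opening': 0.09313778431350904}
```

View pics/top0.png

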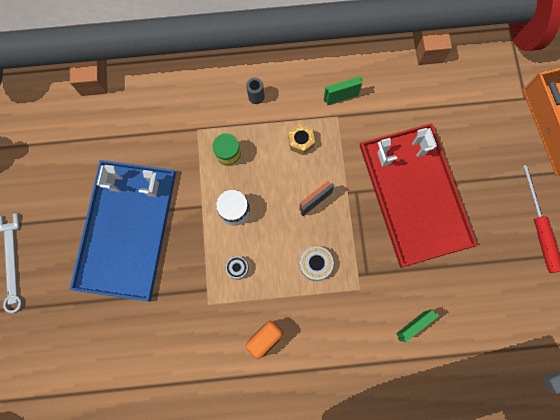

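View pics/scene0.png

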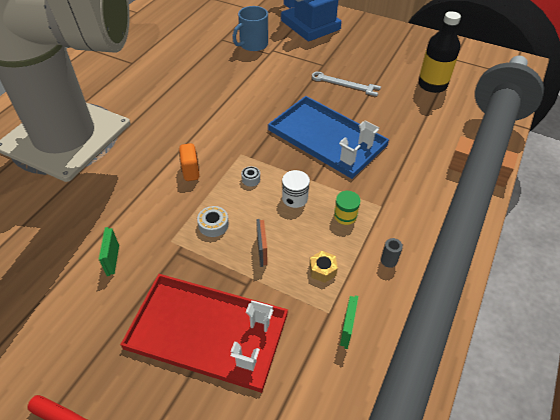

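Candidates, by pixel in the top view:
- **Brake pad:** the red and black plate at (317,198). The green plates at (343,91) and (418,325) are not it.
- **Nut:** brass hexagon at (302,138). The black tube at (255,90) is not it.
- **Bearings:** large at (316,263), small at (237,267).
- **Tin:** green disc at (227,149).
- **Piston:** (232,207), to be left alone.
- **Trays:** blue on the left, red on the right.

Run:
```python
from h import *
p=cv2.imread('pics/top0.png');d=np.load('pics/top0.npy')
cv2.imwrite('pics/c1.png',cv2.resize(p[110:300,195:365],None,fx=3.1,fy=3.1,interpolation=cv2.INTER_CUBIC))
c=robot.calibration('top');E=np.array(c['extrinsics'])
v,u=np.mgrid[:420,:560]
P=np.stack([(u-c['cx'])/c['fx']*d,(v-c['cy'])/c['fy']*d,d],-1)@E[:3,:3]-E[:3,:3].T@E[:3,3]
np.save('pics/P0.npy',P)
def top(n,u0,u1,v0,v1,z0,z1):
    Q=P[v0:v1,u0:u1].reshape(-1,3);m=(Q[:,2]>z0)&(Q[:,2]<z1);q=Q[m][:,:2].astype(np.float32)
    (cx,cy),r=cv2.minEnclosingCircle(q);mr=cv2.minAreaRect(q*1000)
    print(n,len(q),'z',Q[m][:,2].mean().round(4),'mean',q.mean(0).round(4),'circ',round(cx,4),round(cy,4),round(r,4),'rect',np.round(mr[0],1),np.round(mr[1],1),round(mr[2],1))
print('bench',np.median(P[230:290,270:290,2]))
top('big',295,340,240,285,.018,.03)
top('small',222,255,250,285,.016,.03)
top('nut',285,320,120,160,.020,.032)
top('tin',208,246,130,168,.044,.056)
top('pad',295,340,175,220,.048,.06)
top('piston',212,252,185,230,.048,.06)
for n,uv in(('red',((362,141),(433,124),(477,246),(403,266))),('blue',((101,161),(175,171),(151,300),(71,289)))):
    q=np.array([w('top',d,*x,z=.018)[:2] for x in uv]);print(n,q.round(3).tolist(),q.mean(0).round(4))
def tr(n,b,g,r,u0,u1,v0,v1):
    q=p[v0:v1,u0:u1].astype(int);k={'r':(q[...,2]>100)&(q[...,1]<70)&(q[...,0]<70),'b':(q[...,0]>90)&(q[...,2]<70)}[b]
    Q=P[v0:v1,u0:u1];m=k&(Q[...,2]>.012)&(Q[...,2]<.024);mr=cv2.minAreaRect((Q[m][:,:2]*1000).astype(np.float32));print(n,m.sum(),mr)
tr('red','r',0,0,350,490,115,280);tr('blue','b',0,0,60,185,150,310)
```

```text
bench 0.0011910115766273766
big 912 z 0.0251 mean [ 0.4425 -0.0641] circ 0.4432 -0.0641 0.0302 rect [443.  -64.3] [57.8 58.1] 84.5
small 404 z 0.0229 mean [0.4486 0.0756] circ 0.4489 0.0758 0.0199 rect [448.8  75.7] [37.  38.7] 87.7
nut 533 z 0.0266 mean [ 0.6755 -0.0615] circ 0.6757 -0.0616 0.0265 rect [675.7 -61.6] [52.8 45.9] 2.7
tin 543 z 0.0507 mean [0.6637 0.0766] circ 0.6655 0.0768 0.0247 rect [664.5  76.9] [46.8 45.8] 18.6
pad 324 z 0.0552 mean [ 0.5567 -0.0745] circ 0.5537 -0.0768 0.0348 rect [557.4 -74.4] [15.  69.2] 33.6
piston 750 z 0.0554 mean [0.5533 0.0728] circ 0.5543 0.0728 0.0276 rect [553.8  72.8] [52.6 53.2] 85.7
red [[0.66, -0.174], [0.681, -0.31], [0.445, -0.35], [0.423, -0.215]] [ 0.5521 -0.2624]
blue [[0.669, 0.311], [0.636, 0.176], [0.406, 0.228], [0.439, 0.366]] [0.5374 0.2701]
red 1158 ((553.0836181640625, -260.808837890625), (240.22093200683594, 141.90328979492188), 10.045194625854492)
blue 902 ((538.248291015625, 273.52496337890625), (141.91758728027344, 238.83847045898438), 76.7326889038086)
```

View pics/c1.png

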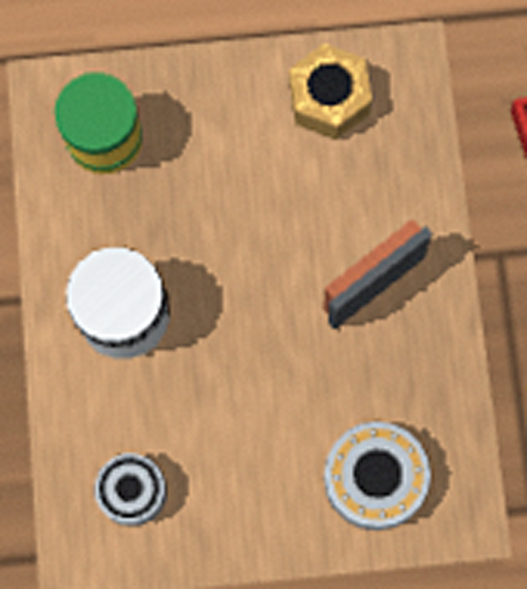

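The crop confirms the choice: big bearing with the brass ball ring at bottom right, nut at top right, red and black pad in the middle, green-lid tin at top left, and the white piston stays. I'll turn the tool until its axes line up with the world, then go above the big bearing.

Request:
apply_moves([
  [[0,0,0],[0,0,0.111]],
  [[0,0,0],[0,0,0.111]],
  [[0,0,0],[0,0,0.111]],
  [[0,0,0],[0,0,0.112]],
  [[11.6,-29.8,9],[0,0,0]],
  [[11.6,-29.8,9],[0,0,0]],
  [[11.6,-29.8,9],[0,0,0]],
  [[11.6,-29.8,9],[0,0,0]],
  [[11.6,-29.8,9],[0,0,0]],
  [[11.6,-29.8,9],[0,0,0]],
  [[11.6,-29.8,9],[0,0,0]],
  [[11.6,-29.8,9],[0,0,0]],
], claw=1, newtons=20)

```text
t: 1.1
tool_pos: [0.3511, -0.3016, 0.3319]
orientation: [-3.141, 0.001, 0.0]
force: [0.2, 0.1, 0.9]
opening: 0.093
gripper_force: 0.0
```

Request:
apply_moves([
  [[11.6,-29.8,9],[0,0,0]],
  [[11.6,-29.8,9],[0,0,0]],
  [[11.6,-29.8,9],[0,0,0]],
  [[11.6,-29.8,9],[0,0,0]],
  [[11.6,-29.8,9],[0,0,0]],
  [[11.6,-29.8,9],[0,0,0]],
  [[11.6,-29.8,9],[0,0,0]],
  [[11.6,-29.8,9],[0,0,0]],
  [[0,0,0],[0,0,0]],
  [[0,0,0],[0,0,0]],
])

```text
t: 1.93
tool_pos: [0.4437, -0.0633, 0.2598]
orientation: [-3.141, -0.005, 0.003]
force: [0.3, -0.7, 0.2]
opening: 0.0932
gripper_force: 0.0
```

Request:
apply_moves([
  [[-1,1,20],[0,0,0]],
  [[0,0,20],[0,0,0]],
  [[0,0,20],[0,0,0]],
  [[0,0,9],[0,0,0]],
  [[0,0,0],[0,0,0]],
  [[0,0,0],[0,0,0]],
])

```text
t: 2.43
tool_pos: [0.4427, -0.0665, 0.1919]
orientation: [-3.141, 0.002, 0.001]
force: [0.6, 0.5, 0.0]
opening: 0.0929
gripper_force: 0.0
```

Request:
apply_moves([
  [[0,0,0],[0,0,0]],
  [[0,0,0],[0,0,0]],
  [[0,0,0],[0,0,0]],
  [[0,0,0],[0,0,0]],
  [[0,0,0],[0,0,0]],
  [[0,0,0],[0,0,0]],
  [[0,0,0],[0,0,0]],
], claw=0, newtons=35)

```text
t: 3.02
tool_pos: [0.4432, -0.0656, 0.1922]
orientation: [-3.141, 0.0, -0.001]
force: [-0.8, 3.1, 5.2]
opening: 0.0594
gripper_force: 35.0
```

Request:
apply_moves([
  [[0,0,-20],[0,0,0]],
  [[0,0,-25],[0,0,0]],
  [[0,0,-20],[0,0,0]],
  [[4.6,20.8,0],[0,0,0]],
  [[4.6,20.8,0],[0,0,0]],
  [[4.6,20.8,0],[0,0,0]],
  [[4.6,20.8,0],[0,0,0]],
  [[4.6,20.8,0],[0,0,0]],
  [[4.6,20.8,0],[0,0,0]],
  [[4.6,20.8,0],[0,0,0]],
  [[4.6,20.8,0],[0,0,0]],
  [[4.6,20.8,0],[0,0,0]],
])

```text
t: 4.02
tool_pos: [0.4838, -0.2539, 0.2556]
orientation: [-3.141, 0.0, 0.003]
force: [-0.1, 1.1, -3.7]
opening: 0.0591
gripper_force: 35.0
```

Request:
apply_moves([
  [[4.6,20.8,0],[0,0,0]],
  [[0,0,0],[0,0,0]],
  [[0,0,20],[0,0,0]],
  [[0,0,20],[0,0,0]],
  [[0,0,12],[0,0,0]],
  [[0,0,6],[0,0,0]],
  [[0,0,2],[0,0,0]],
  [[0,0,0],[0,0,0]],
  [[0,0,0],[0,0,0]],
])

```text
t: 4.77
tool_pos: [0.4889, -0.2737, 0.1969]
orientation: [3.142, 0.0, 0.0]
force: [-0.3, 0.2, -4.3]
opening: 0.0595
gripper_force: 35.0
```

Force in z is about -4 N (the part's weight), so the bearing is held and not yet touching. Stepping down until contact.

Request:
apply_moves([
  [[0,0,0.7],[0,0,0]],
  [[0,0,0.3],[0,0,0]],
  [[0,0,0],[0,0,0]],
])

```text
t: 5.02
tool_pos: [0.4889, -0.2739, 0.1959]
orientation: [3.141, -0.0, 0.0]
force: [0.6, -0.3, -3.4]
opening: 0.0595
gripper_force: 35.0
```

Request:
apply_moves([
  [[0,0,0.5],[0,0,0]],
  [[0,0,0.5],[0,0,0]],
  [[0,0,0],[0,0,0]],
])

```text
t: 5.27
tool_pos: [0.489, -0.2739, 0.1958]
orientation: [3.142, -0.0, 0.0]
force: [-3.6, 2.6, 5.6]
opening: 0.0596
gripper_force: 35.0
```

Request:
apply_moves([
  [[0,0,0],[0,0,0]],
  [[0,0,0],[0,0,0]],
  [[0,0,0],[0,0,0]],
  [[0,0,-10],[0,0,0]],
  [[0,0,-20],[0,0,0]],
  [[0,0,-25],[0,0,0]],
  [[0,0,-20],[0,0,0]],
  [[15.6,-17.7,0],[0,0,0]],
  [[15.6,-17.7,0],[0,0,0]],
  [[15.6,-17.7,0],[0,0,0]],
  [[15.6,-17.7,0],[0,0,0]],
  [[15.6,-17.7,0],[0,0,0]],
], claw=0.82)

```text
t: 6.27
tool_pos: [0.5676, -0.1846, 0.2708]
orientation: [3.141, -0.001, 0.002]
force: [-0.2, -0.5, 0.0]
opening: 0.0762
gripper_force: 0.0
```

Request:
apply_moves([
  [[15.6,-17.7,0],[0,0,0]],
  [[15.6,-17.7,0],[0,0,0]],
  [[15.6,-17.7,0],[0,0,0]],
  [[15.6,-17.7,0],[0,0,0]],
  [[15.6,-17.7,0],[0,0,0]],
  [[15.6,-17.7,0],[0,0,0]],
  [[15.6,-17.7,0],[0,0,0]],
  [[0,0,0],[0,0,-0.047]],
  [[0,0,0],[0,0,0]],
  [[0,0,0],[0,0,0]],
])

```text
t: 7.1
tool_pos: [0.6761, -0.0614, 0.2701]
orientation: [3.14, 0.073, 0.0]
force: [0.2, -0.1, 0.3]
opening: 0.0763
gripper_force: 0.0
```

Request:
apply_moves([
  [[0,0,25],[0,0,0]],
  [[0,0,25],[0,0,0]],
  [[0,0,18],[0,0,0]],
  [[0,0,10],[0,0,0]],
  [[0,0,0],[0,0,0]],
  [[0,0,0],[0,0,0]],
])

```text
t: 7.6
tool_pos: [0.6758, -0.062, 0.1919]
orientation: [-3.141, -0.072, 0.001]
force: [-0.7, 0.0, 0.4]
opening: 0.0763
gripper_force: 0.0
```

Request:
apply_moves([
  [[0,0,0],[0,0,0]],
  [[0,0,0],[0,0,0]],
  [[0,0,0],[0,0,0]],
  [[0,0,0],[0,0,0]],
  [[0,0,0],[0,0,0]],
  [[0,0,0],[0,0,0]],
  [[0,0,0],[0,0,0]],
], claw=0)

```text
t: 8.18
tool_pos: [0.6764, -0.0614, 0.1924]
orientation: [-3.141, -0.074, -0.001]
force: [-2.0, 0.3, 4.4]
opening: 0.0454
gripper_force: 35.0
```

Request:
apply_moves([
  [[0,0,-20],[0,0,0]],
  [[0,0,-30],[0,0,0]],
  [[0,0,-25],[0,0,0]],
  [[0,0,0],[0,0,0.047]],
  [[-11.5,19.8,0],[0,0,0]],
  [[-11.5,19.8,0],[0,0,0]],
  [[-11.5,19.8,0],[0,0,0]],
  [[-11.5,19.8,0],[0,0,0]],
  [[-11.5,19.8,0],[0,0,0]],
  [[-11.5,19.8,0],[0,0,0]],
  [[-11.5,19.8,0],[0,0,0]],
  [[-11.5,19.8,0],[0,0,0]],
])

```text
t: 9.18
tool_pos: [0.583, -0.2206, 0.2659]
orientation: [-3.141, 0.0, 0.002]
force: [-0.4, -0.8, -2.7]
opening: 0.0457
gripper_force: 35.0
```

Request:
apply_moves([
  [[-11.5,19.8,0],[0,0,0]],
  [[-11.5,19.8,0],[0,0,0]],
  [[0,0,0],[0,0,0]],
  [[0,0,25],[0,0,0]],
  [[0,0,25],[0,0,0]],
  [[0,0,14],[0,0,0]],
  [[0,0,6],[0,0,0]],
  [[0,0,1],[0,0,0]],
  [[0,0,0],[0,0,0]],
  [[0,0,0],[0,0,0]],
])

```text
t: 10.02
tool_pos: [0.5612, -0.2591, 0.1957]
orientation: [-3.141, -0.0, 0.0]
force: [0.4, -0.3, -3.1]
opening: 0.0455
gripper_force: 35.0
```

Request:
apply_moves([
  [[0,0,0.6],[0,0,0]],
  [[0,0,0.6],[0,0,0]],
  [[0,0,0],[0,0,0]],
])

```text
t: 10.27
tool_pos: [0.5613, -0.2593, 0.1955]
orientation: [-3.141, -0.0, -0.0]
force: [-2.9, 2.9, 7.0]
opening: 0.046
gripper_force: 35.0
```

Request:
apply_moves([
  [[0,0,0],[0,0,0]],
  [[0,0,0],[0,0,0]],
  [[0,0,0],[0,0,0]],
  [[0,0,-10],[0,0,0]],
  [[0,0,-20],[0,0,0]],
  [[0,0,-25],[0,0,0]],
  [[0,0,-20],[0,0,0]],
  [[-0.4,-18.5,0],[0,0,0]],
  [[-0.4,-18.5,0],[0,0,0]],
  [[-0.4,-18.5,0],[0,0,0]],
  [[-0.4,-18.5,0],[0,0,0]],
  [[-0.4,-18.5,0],[0,0,0]],
], claw=0.7)

```text
t: 11.27
tool_pos: [0.5591, -0.1663, 0.2705]
orientation: [3.141, -0.001, 0.001]
force: [-0.7, -0.1, 0.0]
opening: 0.065
gripper_force: 0.0
```

Request:
apply_moves([
  [[-0.4,-18.5,0],[0,0,0]],
  [[-0.4,-18.5,0],[0,0,0]],
  [[-0.4,-18.5,0],[0,0,0]],
  [[-0.4,-18.5,0],[0,0,0]],
  [[-0.4,-18.5,0],[0,0,0]],
  [[0,0,0],[0,0,-0.12]],
  [[0,0,0],[0,0,-0.12]],
  [[0,0,0],[0,0,-0.12]],
  [[0,0,0],[0,0,-0.12]],
  [[0,0,0],[0,0,-0.12]],
  [[0,0,0],[0,0,-0.12]],
  [[0,0,0],[0,0,-0.12]],
])

```text
t: 12.27
tool_pos: [0.5572, -0.0745, 0.2704]
orientation: [2.864, 1.289, 0.001]
force: [-0.2, 0.5, -0.4]
opening: 0.065
gripper_force: 0.0
```

Request:
apply_moves([
  [[0,0,0],[0,0,-0.12]],
  [[0,0,0],[0,0,-0.12]],
  [[0,0,0],[0,0,-0.12]],
  [[0,0,0],[0,0,-0.12]],
  [[0,0,0],[0,0,-0.12]],
  [[0,0,0],[0,0,-0.12]],
  [[0,0,0],[0,0,-0.12]],
  [[0,0,0],[0,0,-0.12]],
  [[0,0,0],[0,0,-0.12]],
  [[0,0,0],[0,0,-0.12]],
  [[0,0,0],[0,0,-0.117]],
  [[0,0,0],[0,0,0]],
])

```text
t: 13.27
tool_pos: [0.5572, -0.0745, 0.2703]
orientation: [1.477, 2.772, 0.0]
force: [-0.9, 0.4, 0.3]
opening: 0.0651
gripper_force: 0.0
```

Run:
```python
from h import *
p,d=shot('top','top1')
cv2.imwrite('pics/c2.png',cv2.resize(p[105:285,290:490],None,fx=3,fy=3,interpolation=cv2.INTER_CUBIC))
c=robot.calibration('top');E=np.array(c['extrinsics']);v,u=np.mgrid[:420,:560]
P=np.stack([(u-c['cx'])/c['fx']*d,(v-c['cy'])/c['fy']*d,d],-1)@E[:3,:3]-E[:3,:3].T@E[:3,3]
th=.1753;R=np.array([[np.cos(th),-np.sin(th)],[np.sin(th),np.cos(th)]])
T=(P[...,:2]-[.5535,-.261])@R   # tray coords
for n,x0,x1,z0,z1 in(('big',-105,-30,.024,.036),('nut',-30,50,.026,.038),('guide',55,112,.048,.06)):
    m=(T[...,0]*1e3>x0)&(T[...,0]*1e3<x1)&(abs(T[...,1])<.06)&(P[...,2]>z0)&(P[...,2]<z1)
    q=T[m]*1e3; print(n,m.sum(),q.mean(0).round(1),q.min(0).round(1),q.max(0).round(1),P[m][:,2].mean().round(4))
    if n=='guide':
        for s in(1,-1):
            g=q[q[:,1]*s>0]; print(s,len(g),g.mean(0).round(1),g.min(0).round(1),g.max(0).round(1))
print(robot.read_state()['tool_pos'],robot.read_state()['orientation'])
```

```text
big 892 [-66.9  -2.1] [-96.  -32.4] [-36.8  26.6] 0.0294
nut 358 [ 5.  -8.2] [-17.3 -26.2] [33.1 10. ] 0.0311
guide 207 [ 82.9 -39. ] [ 61.8 -49.8] [102.8 -24.9] 0.054<stdin>:13: RuntimeWarning: Mean of empty slice.
  ret = um.true_divide(
Traceback (most recent call last):
ValueError: zero-size array to reduction operation minimum which has no identity
```

View pics/c2.png

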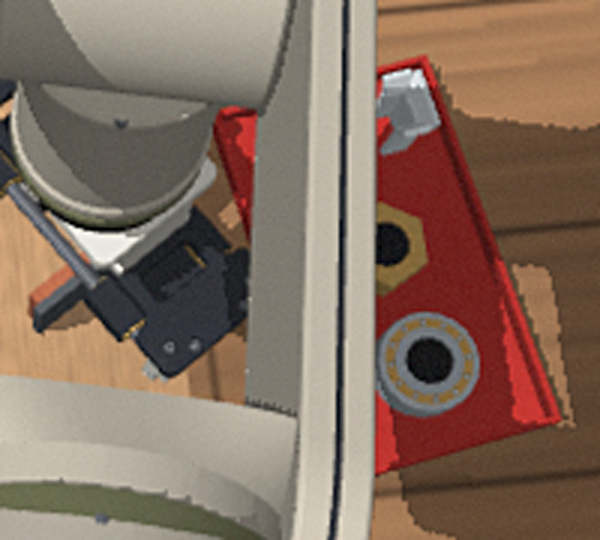

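The large bearing (crop pixel 430,360) and the nut (390,245) lie side by side on the red tray floor. The guides at the far end are still free, and I'll fix their centre from the first depth image before picking the pad.

Run:
```python
from h import *
P=np.load('pics/P0.npy');th=.1753;R=np.array([[np.cos(th),-np.sin(th)],[np.sin(th),np.cos(th)]])
T=(P[...,:2]-[.5535,-.261])@R*1e3
for s in(1,-1):
  for z0,z1 in((.025,.045),(.045,.051),(.051,.06)):
    m=(T[...,0]>50)&(T[...,0]<114)&(T[...,1]*s>5)&(T[...,1]*s<60)&(P[...,2]>z0)&(P[...,2]<z1)
    q=T[m]; print(s,z0,len(q),q.mean(0).round(1),q.min(0).round(1),q.max(0).round(1))
```

```text
1 0.025 43 [83.5 36.3] [63.8 26.2] [93.2 44.5]
1 0.045 38 [83.4 36.8] [63.9 26.7] [96.  44.2]
1 0.051 137 [82.7 41. ] [61.2 26.3] [102.1  50.7]
-1 0.025 94 [ 82.6 -33.7] [ 64.1 -41.9] [ 96.3 -24.3]
-1 0.045 63 [ 84.4 -35.9] [ 66.9 -43.2] [ 97.4 -24.3]
-1 0.051 167 [ 82.8 -39.7] [ 61.6 -49.4] [102.8 -24.6]
```

Request:
apply_moves([
  [[0,0,20],[0,0,0]],
  [[0,0,20],[0,0,0]],
  [[0,0,16],[0,0,0]],
  [[0,0,8.5],[0,0,0]],
  [[0,0,0],[0,0,0]],
  [[0,0,0],[0,0,0]],
])

```text
t: 13.82
tool_pos: [0.5571, -0.0745, 0.2052]
orientation: [-1.488, -2.766, 0.0]
force: [1.0, -0.8, 0.0]
opening: 0.0649
gripper_force: 0.0
```

Request:
apply_moves([
  [[0,0,0],[0,0,0]],
  [[0,0,0],[0,0,0]],
  [[0,0,0],[0,0,0]],
  [[0,0,0],[0,0,0]],
  [[0,0,0],[0,0,0]],
  [[0,0,0],[0,0,0]],
  [[0,0,0],[0,0,0]],
  [[0,0,0],[0,0,0]],
], claw=0, newtons=25)

```text
t: 14.48
tool_pos: [0.5571, -0.0745, 0.205]
orientation: [-1.485, -2.768, 0.0]
force: [-0.5, 0.1, -0.3]
opening: 0.0165
gripper_force: 0.0
```

Request:
apply_moves([
  [[0,0,0],[0,0,0]],
  [[0,0,0],[0,0,0]],
  [[0,0,0],[0,0,0]],
  [[0,0,-10],[0,0,0]],
  [[0,0,-20],[0,0,0]],
  [[0,0,-25],[0,0,0]],
  [[0,0,-25],[0,0,0]],
  [[0,0,0],[0,0,0.103]],
  [[0,0,0],[0,0,0.103]],
  [[0,0,0],[0,0,0.103]],
  [[0,0,0],[0,0,0.103]],
  [[0,0,0],[0,0,0]],
])

```text
t: 15.48
tool_pos: [0.5569, -0.0744, 0.2855]
orientation: [-2.026, -2.401, 0.0]
force: [0.5, 1.1, -1.9]
opening: 0.0139
gripper_force: 25.0
```

```bash
cat > go.py <<'E'
import sys
from h import *
from scipy.spatial.transform import Rotation as Ro
s=robot.read_state();R=Ro.from_rotvec(s['orientation']).as_matrix()
t=np.array([float(a) for a in sys.argv[1:4]])
print('pos',s['tool_pos'].round(4),'yangle',np.arctan2(R[1,1],R[0,1]).round(4),'z',R[:,2].round(4),'shift mm tool',((R.T@(t-s['tool_pos']))*1e3).round(1),'open',s['opening'],s['gripper_force'],s['force'].round(1),s['q'].round(2))
E
python3 go.py .6342 -.2461 .285
```

```text
pos [ 0.5569 -0.0744  0.2855] yangle 0.1691 z [-2.e-04  0.e+00 -1.e+00] shift mm tool [-182.2   47.3    0.5] open 0.01387050153541969 24.99975085258484 [ 0.5  1.1 -1.9] [-0.22  0.12  1.73 -0.    1.3  -0.39]
```

Request:
apply_moves([
  [[-18.2,4.7,0],[0,0,0]],
  [[-18.2,4.7,0],[0,0,0]],
  [[-18.2,4.7,0],[0,0,0]],
  [[-18.2,4.7,0],[0,0,0]],
  [[-18.2,4.7,0],[0,0,0]],
  [[-18.2,4.7,0],[0,0,0]],
  [[-18.2,4.7,0],[0,0,0]],
  [[-18.2,4.7,0],[0,0,0]],
  [[-18.2,4.7,0],[0,0,0]],
  [[-18.2,4.7,0],[0,0,0]],
  [[0,0,0],[0,0,0]],
  [[0,0,0],[0,0,0]],
])

```text
t: 16.48
tool_pos: [0.6348, -0.2463, 0.2848]
orientation: [-2.018, -2.407, 0.0]
force: [-0.1, 0.4, -2.4]
opening: 0.0138
gripper_force: 25.0
```

```bash
python3 go.py .6342 -.2461 .285
python3 - <<'E'
from h import *
p,d=shot('scene','s2')
cv2.imwrite('pics/c3.png',cv2.resize(p[220:400,180:340],None,fx=3.3,fy=3.3,interpolation=cv2.INTER_CUBIC))
E
```

```text
pos [ 0.6348 -0.2463  0.2848] yangle 0.1754 z [-5.e-04  3.e-04 -1.e+00] shift mm tool [ 0.3 -0.5 -0.2] open 0.013750666638250525 24.99816745519638 [-0.1  0.4 -2.4] [-0.45  0.42  1.36  0.    1.36 -0.62]
```

View pics/c3.png

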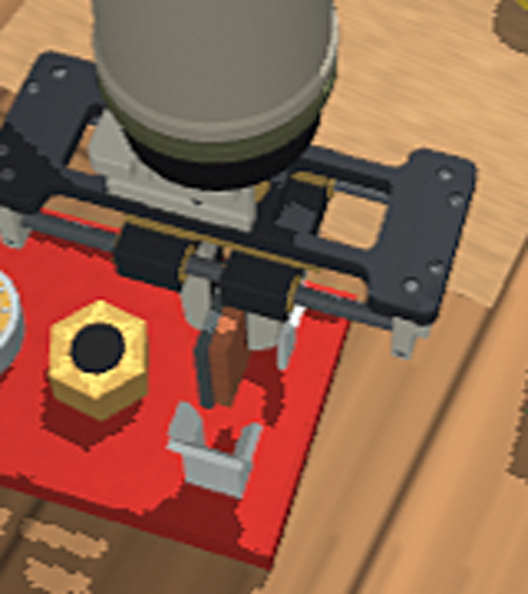

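The pad is held upright and centred over the two channels (crop around (222,355), channels at (290,335) and (215,455)). I'll lower it into the lead-in and watch the force.

Request:
apply_moves([
  [[0,-0.5,15],[0,0,0]],
  [[0,0,15],[0,0,0]],
  [[0,0,8],[0,0,0]],
  [[0,0,6],[0,0,0]],
  [[0,0,0],[0,0,0]],
])

```text
t: 16.95
tool_pos: [0.6333, -0.2448, 0.2377]
orientation: [-2.016, -2.403, 0.002]
force: [-0.3, -0.5, -2.1]
opening: 0.014
gripper_force: 25.0
```

Request:
apply_moves([
  [[0,0,6],[0,0,0]],
  [[0,0,6],[0,0,0]],
  [[0,0,6],[0,0,0]],
  [[0,0,4],[0,0,0]],
  [[0,0,0],[0,0,0]],
])

```text
t: 17.37
tool_pos: [0.6339, -0.2455, 0.2176]
orientation: [-2.019, -2.405, 0.001]
force: [-0.3, -0.7, -2.2]
opening: 0.0135
gripper_force: 25.0
```

Request:
apply_moves([
  [[0,0,4],[0,0,0]],
  [[0,0,3],[0,0,0]],
  [[0,0,1],[0,0,0]],
  [[0,0,0],[0,0,0]],
  [[0,0,0],[0,0,0]],
])

```text
t: 17.78
tool_pos: [0.6344, -0.2457, 0.2111]
orientation: [2.02, 2.406, -0.0]
force: [0.4, 0.2, -1.9]
opening: 0.0142
gripper_force: 25.0
```

Request:
apply_moves([
  [[0,0,0.7],[0,0,0]],
  [[0,0,0.6],[0,0,0]],
  [[0,0,0],[0,0,0]],
])

```text
t: 18.03
tool_pos: [0.6344, -0.2457, 0.2098]
orientation: [2.02, 2.406, 0.0]
force: [0.2, -0.3, -2.0]
opening: 0.0141
gripper_force: 25.0
```

Request:
apply_moves([
  [[0,0,0.6],[0,0,0]],
  [[0,0,0.6],[0,0,0]],
  [[0,0,0],[0,0,0]],
])

```text
t: 18.28
tool_pos: [0.6345, -0.2457, 0.2091]
orientation: [2.02, 2.406, 0.0]
force: [-1.0, 1.0, 1.6]
opening: 0.0139
gripper_force: 25.0
```

Request:
apply_moves([
  [[0,0,0],[0,0,0]],
  [[0,0,0],[0,0,0]],
  [[0,0,0],[0,0,0]],
  [[0,0,-5],[0,0,0]],
  [[0,0,-10],[0,0,0]],
  [[0,0,-20],[0,0,0]],
  [[0,0,-25],[0,0,0]],
  [[0,0,-25],[0,0,0]],
  [[0,0,0],[0,0,0.116]],
  [[0,0,0],[0,0,0.116]],
  [[0,0,0],[0,0,0.116]],
  [[0,0,0],[0,0,0.116]],
], claw=0.3)

```text
t: 19.28
tool_pos: [0.6346, -0.2457, 0.2952]
orientation: [2.523, 1.869, 0.001]
force: [-0.7, 0.3, -0.2]
opening: 0.0278
gripper_force: 0.0
```

Request:
apply_moves([
  [[0,0,0],[0,0,0.116]],
  [[0,0,0],[0,0,0.116]],
  [[0,0,0],[0,0,0.116]],
  [[0,0,0],[0,0,0.116]],
  [[0,0,0],[0,0,0.116]],
  [[0,0,0],[0,0,0.116]],
  [[0,0,0],[0,0,0.116]],
  [[0,0,0],[0,0,0.116]],
  [[0,0,0],[0,0,0.116]],
  [[0,0,0],[0,0,0.116]],
  [[0,0,0],[0,0,0.12]],
  [[0,0,0],[0,0,0]],
], claw=0.75)

```text
t: 20.28
tool_pos: [0.6345, -0.2458, 0.2948]
orientation: [3.141, -0.008, 0.002]
force: [-0.0, 0.7, -0.1]
opening: 0.0702
gripper_force: 0.0
```

```bash
python3 go.py .4488 .0757 .275
```

```text
pos [ 0.6345 -0.2458  0.2948] yangle -1.5759 z [ 1.1e-03 -6.0e-04 -1.0e+00] shift mm tool [-187.4 -320.5   19.4] open 0.07019300332542353 0.0 [-0.   0.7 -0.1] [-0.44  0.41  1.36 -0.    1.37  1.13]
```

Request:
apply_moves([
  [[-15.5,-26.8,1.6],[0,0,0]],
  [[-15.5,-26.8,1.6],[0,0,0]],
  [[-15.5,-26.8,1.6],[0,0,0]],
  [[-15.5,-26.8,1.6],[0,0,0]],
  [[-15.5,-26.8,1.6],[0,0,0]],
  [[-15.5,-26.8,1.6],[0,0,0]],
  [[-15.5,-26.8,1.6],[0,0,0]],
  [[-15.5,-26.8,1.6],[0,0,0]],
  [[-15.5,-26.8,1.6],[0,0,0]],
  [[-15.5,-26.8,1.6],[0,0,0]],
  [[-15.5,-26.8,1.6],[0,0,0]],
  [[-15.5,-26.8,1.6],[0,0,0]],
])

```text
t: 21.28
tool_pos: [0.4474, 0.0769, 0.2752]
orientation: [-3.141, -0.008, -0.002]
force: [1.3, 0.7, 0.3]
opening: 0.0698
gripper_force: 0.0
```

Request:
apply_moves([
  [[0,0,20],[0,0,0]],
  [[0,0,0],[0,0,0]],
  [[0,0,0],[0,0,0]],
])

```text
t: 21.53
tool_pos: [0.4477, 0.0759, 0.2543]
orientation: [3.141, 0.007, -0.002]
force: [-0.1, -0.0, 1.0]
opening: 0.0699
gripper_force: 0.0
```

```bash
python3 go.py .4488 .0757 .191
python3 - <<'E'
from h import *
p,d=shot('top','top3'); s,_=shot('scene','s3')
k=lambda a,f:cv2.resize(a,None,fx=f,fy=f,interpolation=cv2.INTER_CUBIC)
a=k(p[110:290,340:490],2.6);b=k(s[260:400,110:300],2.6)
b=cv2.copyMakeBorder(b,0,max(0,a.shape[0]-b.shape[0]),0,0,cv2.BORDER_CONSTANT)[:a.shape[0]]
o=np.hstack([a,b])[:,:800];cv2.imwrite('pics/c4.png',o);print(o.shape)
E
```

```text
pos [0.4477 0.0759 0.2543] yangle -1.5662 z [-1.2e-03 -3.0e-04 -1.0e+00] shift mm tool [ 1.2  0.2 63.3] open 0.0699019498906898 0.0 [-0.1 -0.   1. ] [ 0.05 -0.14  2.04 -0.    1.24  1.62]
(468, 800, 3)
```

View pics/c4.png

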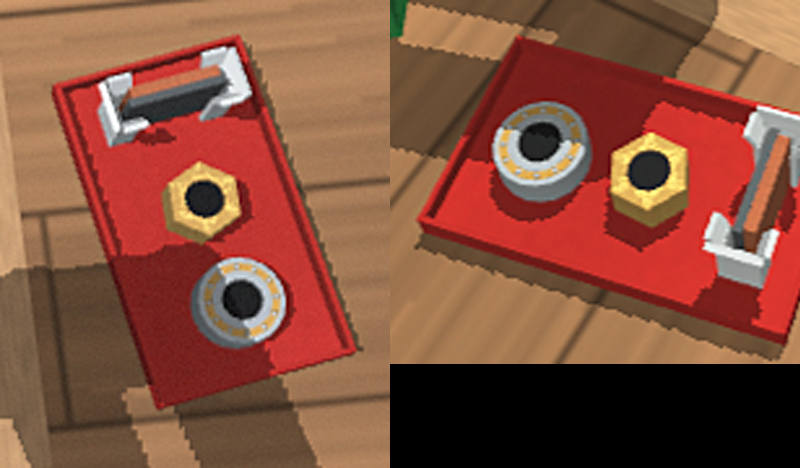

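The red kit is complete: pad seated in both channels (left crop 175,95), nut (200,200) and bearing (240,300) flat beside each other. Now the small bearing.

Request:
apply_moves([
  [[1,0,20],[0,0,0]],
  [[0,0,20],[0,0,0]],
  [[0,0,15],[0,0,0]],
  [[0,0,8],[0,0,0]],
  [[0,0,0],[0,0,0]],
  [[0,0,0],[0,0,0]],
])

```text
t: 22.13
tool_pos: [0.4496, 0.0753, 0.1919]
orientation: [3.142, 0.001, -0.0]
force: [0.4, 0.2, -0.2]
opening: 0.0697
gripper_force: 0.0
```

Request:
apply_moves([
  [[0,0,0],[0,0,0]],
  [[0,0,0],[0,0,0]],
  [[0,0,0],[0,0,0]],
  [[0,0,0],[0,0,0]],
  [[0,0,0],[0,0,0]],
  [[0,0,0],[0,0,0]],
  [[0,0,0],[0,0,0]],
  [[0,0,0],[0,0,0]],
], claw=0, newtons=30)

```text
t: 22.8
tool_pos: [0.4494, 0.0759, 0.1918]
orientation: [-3.141, -0.001, -0.001]
force: [-1.6, 0.9, 6.0]
opening: 0.0393
gripper_force: 30.0
```

Request:
apply_moves([
  [[0,0,-20],[0,0,0]],
  [[0,0,-25],[0,0,0]],
  [[0,0,-20],[0,0,0]],
  [[2.5,-21.1,0],[0,0,0]],
  [[2.5,-21.1,0],[0,0,0]],
  [[2.5,-21.1,0],[0,0,0]],
  [[2.5,-21.1,0],[0,0,0]],
  [[2.5,-21.1,0],[0,0,0]],
  [[2.5,-21.1,0],[0,0,0]],
  [[2.5,-21.1,0],[0,0,0]],
  [[2.5,-21.1,0],[0,0,0]],
  [[2.5,-21.1,0],[0,0,0]],
])

```text
t: 23.8
tool_pos: [0.4711, 0.2666, 0.2556]
orientation: [3.141, 0.001, -0.002]
force: [0.3, -0.6, -1.0]
opening: 0.0394
gripper_force: 30.0
```

Request:
apply_moves([
  [[2.5,-21.1,0],[0,0,0]],
  [[0,0,0],[0,0,0]],
  [[0,0,20],[0,0,0]],
  [[0,0,20],[0,0,0]],
  [[0,0,12],[0,0,0]],
  [[0,0,6],[0,0,0]],
  [[0,0,2],[0,0,0]],
  [[0,0,1],[0,0,0]],
  [[0,0,0],[0,0,0]],
  [[0,0,0],[0,0,0]],
])

```text
t: 24.63
tool_pos: [0.4743, 0.2867, 0.1958]
orientation: [-3.141, -0.001, -0.001]
force: [1.3, -0.1, -1.9]
opening: 0.0395
gripper_force: 30.0
```

Request:
apply_moves([
  [[0,0,0.5],[0,0,0]],
  [[0,0,0],[0,0,0]],
  [[0,0,0],[0,0,0]],
])

```text
t: 24.88
tool_pos: [0.4743, 0.2869, 0.1954]
orientation: [-3.141, -0.001, -0.002]
force: [-0.1, -0.7, 0.5]
opening: 0.0395
gripper_force: 30.0
```

Request:
apply_moves([
  [[0,0,0.5],[0,0,0]],
  [[0,0,0],[0,0,0]],
])

```text
t: 25.05
tool_pos: [0.4744, 0.2869, 0.1953]
orientation: [-3.141, -0.001, -0.002]
force: [-1.7, -1.4, 5.9]
opening: 0.0397
gripper_force: 30.0
```

Request:
apply_moves([
  [[0,0,0],[0,0,0]],
  [[0,0,0],[0,0,0]],
  [[0,0,0],[0,0,0]],
  [[0,0,-10],[0,0,0]],
  [[0,0,-25],[0,0,0]],
  [[0,0,-30],[0,0,0]],
  [[0,0,-30],[0,0,0]],
  [[15.9,17.5,0],[0,0,0]],
  [[15.9,17.5,0],[0,0,0]],
  [[15.9,17.5,0],[0,0,0]],
  [[15.9,17.5,0],[0,0,0]],
  [[15.9,17.5,0],[0,0,0]],
], claw=0.7)

```text
t: 26.05
tool_pos: [0.5541, 0.1986, 0.2902]
orientation: [-3.141, -0.002, -0.001]
force: [0.9, -0.2, -1.1]
opening: 0.065
gripper_force: 0.0
```

Request:
apply_moves([
  [[15.9,17.5,0],[0,0,0]],
  [[15.9,17.5,0],[0,0,0]],
  [[15.9,17.5,0],[0,0,0]],
  [[15.9,17.5,0],[0,0,0]],
  [[15.9,17.5,0],[0,0,0]],
  [[15.9,17.5,0],[0,0,0]],
  [[15.9,17.5,0],[0,0,0]],
  [[0,0,0],[0,0,0]],
  [[0,0,0],[0,0,0]],
], claw=0.85)

```text
t: 26.8
tool_pos: [0.6654, 0.0759, 0.2897]
orientation: [-3.141, 0.002, -0.0]
force: [-0.1, 0.4, -0.1]
opening: 0.0791
gripper_force: 0.0
```

```bash
python3 go.py .6645 .0769 .205
```

```text
pos [0.6654 0.0759 0.2897] yangle -1.5719 z [ 1.e-04  2.e-04 -1.e+00] shift mm tool [-0.9 -1.  84.7] open 0.07911196846641254 0.0 [-0.1  0.4 -0.1] [0.04 0.39 1.4  0.   1.36 1.61]
```

Request:
apply_moves([
  [[-0.9,-1,25],[0,0,0]],
  [[0,0,25],[0,0,0]],
  [[0,0,24],[0,0,0]],
  [[0,0,12],[0,0,0]],
  [[0,0,0],[0,0,0]],
  [[0,0,0],[0,0,0]],
])

```text
t: 27.3
tool_pos: [0.6635, 0.0786, 0.2033]
orientation: [-3.142, -0.002, 0.002]
force: [0.2, -0.1, 1.1]
opening: 0.0791
gripper_force: 0.0
```

Request:
apply_moves([
  [[0,0,0],[0,0,0]],
  [[0,0,0],[0,0,0]],
  [[0,0,0],[0,0,0]],
  [[0,0,0],[0,0,0]],
  [[0,0,0],[0,0,0]],
  [[0,0,0],[0,0,0]],
  [[0,0,0],[0,0,0]],
  [[0,0,0],[0,0,0]],
], claw=0, newtons=22)

```text
t: 27.97
tool_pos: [0.6642, 0.0779, 0.2039]
orientation: [-3.142, -0.001, -0.001]
force: [-1.5, 0.6, 5.0]
opening: 0.0458
gripper_force: 22.0
```

```bash
python3 go.py .5475 .2695 .275
```

```text
pos [0.6642 0.0779 0.2039] yangle -1.5701 z [ 7.e-04  1.e-04 -1.e+00] shift mm tool [-116.6 -191.7  -71.2] open 0.04582416137076796 22.000562846660614 [-1.5  0.6  5. ] [0.04 0.48 1.45 0.   1.21 1.61]
```

Request:
apply_moves([
  [[0,0,-20],[0,0,0]],
  [[0,0,-30],[0,0,0]],
  [[0,0,-30],[0,0,0]],
  [[-11.7,-19.2,0],[0,0,0]],
  [[-11.7,-19.2,0],[0,0,0]],
  [[-11.7,-19.2,0],[0,0,0]],
  [[-11.7,-19.2,0],[0,0,0]],
  [[-11.7,-19.2,0],[0,0,0]],
  [[-11.7,-19.2,0],[0,0,0]],
  [[-11.7,-19.2,0],[0,0,0]],
  [[-11.7,-19.2,0],[0,0,0]],
  [[-11.7,-19.2,0],[0,0,0]],
])

```text
t: 28.97
tool_pos: [0.5577, 0.2514, 0.2827]
orientation: [3.141, 0.001, -0.002]
force: [-0.6, 0.1, -1.0]
opening: 0.0456
gripper_force: 22.0
```

Request:
apply_moves([
  [[-11.7,-19.2,0],[0,0,0]],
  [[0,0,0],[0,0,0]],
  [[0,0,25],[0,0,0]],
  [[0,0,25],[0,0,0]],
  [[0,0,16],[0,0,0]],
  [[0,0,7],[0,0,0]],
  [[0,0,2],[0,0,0]],
  [[0,0,1],[0,0,0]],
  [[0,0,0],[0,0,0]],
  [[0,0,0],[0,0,0]],
])

```text
t: 29.8
tool_pos: [0.5473, 0.2698, 0.208]
orientation: [-3.141, -0.001, -0.001]
force: [0.5, -0.3, -1.4]
opening: 0.0458
gripper_force: 22.0
```

Request:
apply_moves([
  [[0,0,0.5],[0,0,0]],
  [[0,0,0],[0,0,0]],
  [[0,0,0],[0,0,0]],
])

```text
t: 30.05
tool_pos: [0.547, 0.2699, 0.2072]
orientation: [-3.141, -0.001, -0.001]
force: [-0.4, 0.7, -1.3]
opening: 0.0458
gripper_force: 22.0
```

Request:
apply_moves([
  [[0,0,0.4],[0,0,0]],
  [[0,0,0.3],[0,0,0]],
  [[0,0,0],[0,0,0]],
])

```text
t: 30.3
tool_pos: [0.5471, 0.2699, 0.2069]
orientation: [-3.141, -0.001, -0.001]
force: [-1.7, -1.2, 4.4]
opening: 0.0456
gripper_force: 22.0
```

The tin is touching the floor. Release, rise, and move back out of view.

Request:
apply_moves([
  [[0,0,0],[0,0,0]],
  [[0,0,0],[0,0,0]],
  [[0,0,0],[0,0,0]],
  [[0,0,-10],[0,0,0]],
  [[0,0,-25],[0,0,0]],
  [[0,0,-30],[0,0,0]],
  [[0,0,-30],[0,0,0]],
  [[-5,30,-8],[0,0,0]],
  [[-5,30,-8],[0,0,0]],
  [[-5,30,-8],[0,0,0]],
  [[-5,30,-8],[0,0,0]],
  [[-5,30,-8],[0,0,0]],
], claw=0.75)

```text
t: 31.3
tool_pos: [0.5215, 0.1187, 0.3424]
orientation: [-3.141, -0.002, -0.001]
force: [-0.5, -1.2, 0.5]
opening: 0.0697
gripper_force: 0.0
```

Request:
apply_moves([
  [[-5,30,0],[0,0,0]],
  [[-5,30,0],[0,0,0]],
  [[-5,30,0],[0,0,0]],
  [[-5,30,0],[0,0,0]],
  [[0,0,0],[0,0,0]],
  [[0,0,0],[0,0,0]],
])

```text
t: 31.8
tool_pos: [0.502, -0.0015, 0.3419]
orientation: [-3.142, 0.004, -0.002]
force: [0.2, -0.4, -0.5]
opening: 0.0698
gripper_force: 0.0
```

Run:
```python
from h import *
p,d=shot('top','top4'); s,_=shot('scene','s4')
cv2.imwrite('pics/c5.png',np.hstack([cv2.resize(p,(400,300)),cv2.resize(s,(400,300))]))
k=cv2.resize(p[150:310,60:250],(400,337));j=cv2.resize(s[80:220,230:400],(400,329))
cv2.imwrite('pics/c5.png',np.vstack([cv2.imread('pics/c5.png')[:263],np.hstack([k,cv2.copyMakeBorder(j,0,8,0,0,0)])]))
```

```text
(no output)
```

View pics/c5.png

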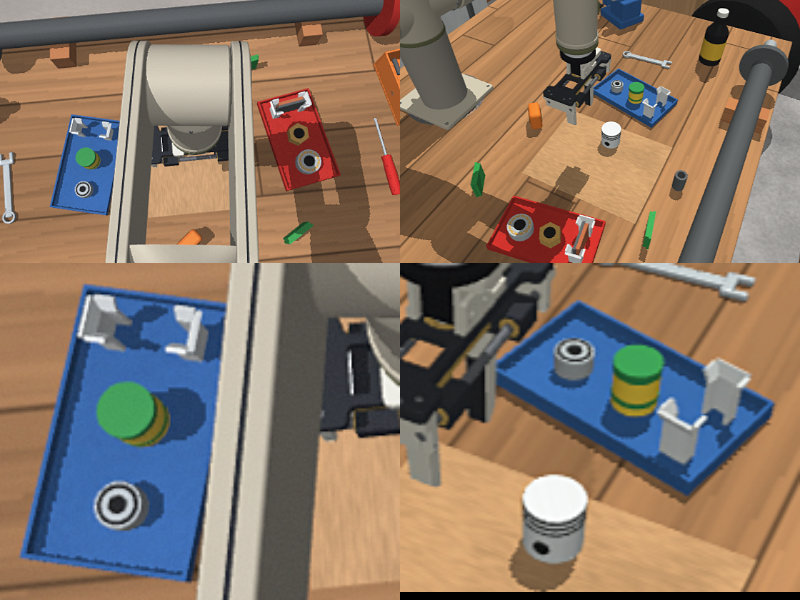

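The blue tray holds the upright tin (128,412) and the flat small bearing (120,505). Its guides are empty, the piston is untouched, and the red kit is intact.

```bash
python3 -c "
from plant import robot
print(robot.close_job())"
```

```text
the job is handed in; nothing more can be done
None
```

Both wheel service kits are made up in the order asked and handed in at about 32 s, with every part set down in its tray and the piston left where it stood.

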